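Fold down and lock the contact clamps of a coin-cell test fixture

ROBOT

A 7-joint arm with a two-finger parallel gripper is mounted at the origin on a cart in front of the work surface, level with it; the furniture and walls round the work are solid. World frame = base frame: x ahead of the robot, y to its left, z up, the work surface at z = 0. Lengths are in m, angles in rad, forces in N, time in s.
With the tool pointing down it reaches from about 0.35 to 0.9 m from the base axis. Payload 8.1 kg.
Tool frame: the origin (TCP) lies between the finger pads; the fingertips stand 11 mm ahead of it and the grasp point (between the pads) lies 8 mm behind it; z points along the fingers, x is the direction in which the jaws open and shut, and the axes are right-handed (so a half turn about z gives the same grasp; the last joint's range is limited). The gripper opens to 85 mm and grips with 20 to 120 N. Pads are 22 mm wide; open, the fingers measure 114 mm over their backs; the gripper's body (76 mm by 85 mm) begins 54 mm behind the grasp point. The pads swing forward as they close: fully open they stand 13 mm farther back than shut.
Start: joints at [-1.318, 0.434, 0.025, 1.573, -0.012, 1.134, -0.075], TCP at [0.218, 0.586, 0.242] pointing down, gripper open.
Joint ranges: [-2.62, 2.62], [-0.44, 2.09], [-1.27, 1.32], [0.08, 2.57], [-1.32, 4.46], [0.12, 2], [-2.74, 2.74]. Speed limits (rad/s): [2.22, 2.22, 3.01, 3.01, 3.14, 3.14, 3.14].

INTERFACE

Orientations are given as a rotation vector (axis times angle).
In Python, from plant import env gives the robot as it stands.
- The arm moves only by the tool play_rows, never from a script. Its argument "plan" is a list of rows, each a list of 3 entries, a list of its own where there are three numbers: the shift along the tool's x, y, z each as a share of 0.25 m, from -1 to 1, then the turn, a rotation vector about the tool's x, y, z each as a share of 2 pi rad, from -1 to 1, then the opening, from 0 (shut) to 1 (fully open). A call has exactly 5 rows; each row is the pose to reach, as a shift and turn from the pose commanded when the call began, along the tool's axes at that moment, turning the shorter way round; what a row does not reach only later rows make up. A row lasts 1/12 s, in which the tool goes at most 41.7 mm and 7.16 degrees, less where a joint would pass 70% of its speed; a pose out of reach is approached as far as the arm can. A call with a number of a shift or a turn outside -1 to 1 is refused whole. A call with a gripper value outside its range is refused whole. The fingers move at their own pace and stop on an object; "force" is the grip in N (left out, the last holds). Time passes only in rows, so rows that repeat a pose let the fingers close, or fill a call up. It gives the time, the measured TCP pose, the force and the opening at its end, in the units of the state.
- env.observe(): the state, without advancing time (a new reading comes with each control period).
- env.get_image(name): name is "scene" or "top" or "wrist"; returns a dict with "color" (480x640x3 uint8, red, green, blue), "range_z" (480x640 float32, m along the optical axis (not along the pixel's ray), 0 where there is no reading), "K" (3x3 intrinsics, pixels), "cam_to_world" (4x4, takes a point from camera to world coordinates). Camera axes: x right, y up, looking along -z (the intrinsics and any distortion apply to the point x, -y, -z); pixel columns grow to the right and rows downward; lengths in m; the calibration is good to about 2 mm. The wrist camera is an equidistant fisheye: a pixel r from the principal point sees the ray r / f radians off the axis. A picture is of the moment at which its call begins.
- env.hand_in(): hands the job in, once; it reports no verdict.
The state is a dict: "t": time; "joint_positions": joint angles; "qvel": joint speeds; "effort": joint torques, N m; "tcp_pos": TCP position; "eef_rot": TCP orientation; "contact_force": force on the tool from outside, world axes, zero at the start; "moment": the same for the moment, N m; "gripper_width": finger opening in m.
Only numpy, scipy, OpenCV 4.12 (cv2) and the standard library are available. Lean on these libraries where they do the work, as an engineer would, in place of code of your own. Each camera call takes 0.05 s, during which the arm holds its last target.

TASK

Clamp the four coin cells for their test: with a light fingertip, stroke along the row of half-open white clamps in one low pass, starting at the end with the black connector block, so that each clamp folds fully down on its cell one after the other and none is bent back. Then push the upright tab of the steel lock bar towards the connector block until the bar is fully home. Grasp nothing, leave the cells in their pockets, and do not disturb the things lying around.

Things in the scene. Friction and masses are not known exactly. Their poses are not given: they have to be found in the camera images.
- fixture: Grey plate 288 x 88 x 18 mm, screwed down, with four white flip-down clamps in a row along its y axis. Origin at bench level under the row's centre line; z up. +y: along the row to the end with the black connector block (robot's left at yaw 0); +x: across, to the lock bar. Edges y +140, -148, x -35, +53 mm. All but raised clamps (noses up to 76 mm) and lock tab stays below 33 mm.
- clamp_1 (a joint): Hinge angle of clamp 1 (1 is nearest the connector block, 4 farthest), rad: 0 = fully down on its cell, 1.57 = upright. It stays where it is left (stiff hinge, 0.025 N m); stop at 1.75.
- clamp_1_nose (a point): Middle of the upper edge of clamp 1's free end (nose), moving with it. The clamp is a bar 24 mm wide and 10 mm thick, 44 mm from hinge pin to nose; when down its flat top is 33 mm above the bench and the nose points towards fixture -y.
- clamp_1_hinge (a point): Centre of clamp 1's hinge pin, 28 mm above the bench, at fixture x = 0, y = 100 mm; the pin runs along fixture x. Half open, the clamp rises from here towards fixture -y, so a fingertip moving towards -y meets its outer face and folds it down.
- clamp_2 (a joint): Hinge angle of clamp 2 (1 is nearest the connector block, 4 farthest), rad: 0 = fully down on its cell, 1.57 = upright. It stays where it is left (stiff hinge, 0.025 N m); stop at 1.75.
- clamp_2_nose (a point): Middle of the upper edge of clamp 2's free end (nose), moving with it. The clamp is a bar 24 mm wide and 10 mm thick, 44 mm from hinge pin to nose; when down its flat top is 33 mm above the bench and the nose points towards fixture -y.
- clamp_2_hinge (a point): Centre of clamp 2's hinge pin, 28 mm above the bench, at fixture x = 0, y = 46 mm; the pin runs along fixture x. Half open, the clamp rises from here towards fixture -y, so a fingertip moving towards -y meets its outer face and folds it down.
- clamp_3 (a joint): Hinge angle of clamp 3 (1 is nearest the connector block, 4 farthest), rad: 0 = fully down on its cell, 1.57 = upright. It stays where it is left (stiff hinge, 0.025 N m); stop at 1.75.
- clamp_3_nose (a point): Middle of the upper edge of clamp 3's free end (nose), moving with it. The clamp is a bar 24 mm wide and 10 mm thick, 44 mm from hinge pin to nose; when down its flat top is 33 mm above the bench and the nose points towards fixture -y.
- clamp_3_hinge (a point): Centre of clamp 3's hinge pin, 28 mm above the bench, at fixture x = 0, y = -8 mm; the pin runs along fixture x. Half open, the clamp rises from here towards fixture -y, so a fingertip moving towards -y meets its outer face and folds it down.
- clamp_4 (a joint): Hinge angle of clamp 4 (1 is nearest the connector block, 4 farthest), rad: 0 = fully down on its cell, 1.57 = upright. It stays where it is left (stiff hinge, 0.025 N m); stop at 1.75.
- clamp_4_nose (a point): Middle of the upper edge of clamp 4's free end (nose), moving with it. The clamp is a bar 24 mm wide and 10 mm thick, 44 mm from hinge pin to nose; when down its flat top is 33 mm above the bench and the nose points towards fixture -y.
- clamp_4_hinge (a point): Centre of clamp 4's hinge pin, 28 mm above the bench, at fixture x = 0, y = -62 mm; the pin runs along fixture x. Half open, the clamp rises from here towards fixture -y, so a fingertip moving towards -y meets its outer face and folds it down.
- lock_bar (a joint): Travel of the steel lock bar along the row, m: 0 = unlocked, 0.016 = fully home (locked). It slides towards fixture +y (towards the connector block); it needs about 2 N and stays where it is left.
- lock_tab (a point): Centre of the outer (-y) face of the upright thumb tab at the bar's -y end, 38 mm above the bench; the tab is 20 mm wide across the row, 5 mm thick, its top 47 mm above the bench. At fixture x = 39, y = -137 mm when unlocked. Push this face towards +y.
- cell_1: Loose steel coin cell, 20 mm across and 3.2 mm thick, lying in the 2 mm deep pocket under clamp 1, 28 mm from its hinge pin; origin at the centre of its underside.
- cell_2: Loose steel coin cell, 20 mm across and 3.2 mm thick, lying in the 2 mm deep pocket under clamp 2, 28 mm from its hinge pin; origin at the centre of its underside.
- cell_3: Loose steel coin cell, 20 mm across and 3.2 mm thick, lying in the 2 mm deep pocket under clamp 3, 28 mm from its hinge pin; origin at the centre of its underside.
- cell_4: Loose steel coin cell, 20 mm across and 3.2 mm thick, lying in the 2 mm deep pocket under clamp 4, 28 mm from its hinge pin; origin at the centre of its underside.
- marker: Bystander: black-capped marker, 80 x 100 x 16 mm footprint; lies loose on the bench, leave it alone. Origin at the centre of its underside.
- screwdriver_small: Bystander: small blue screwdriver, 110 x 60 x 14 mm; lies loose on the bench, leave it alone. Origin at the centre of its underside.
- ptfe_tape: Bystander: white tape reel, 48 mm across, 13 mm high; lies loose on the bench, leave it alone. Origin at the centre of its underside.
- nut: Bystander: steel hex nut, 22 mm across, 9 mm high; lies loose on the bench, leave it alone. Origin at the centre of its underside.
- multimeter: Bystander: orange multimeter, 147 x 110 x 48 mm; lies loose on the bench, leave it alone. Origin at the centre of its underside.

How it is judged:
By the outcome, as a careful person would: the job done as asked, in the order asked, and still so for the second after the job is handed in, with the robot touching nothing.
It also fails if it takes over 46 s, if anything falls off the work surface, if the arm or the gripper's body presses on something with over 40 N, if the wrist force passes 120 N, or if a joint passes its speed limit or range.

## Working session

There is one attempt and no reset: what is moved stays moved. The work goes in short steps, Python scripts to look and compute and a tool call to move; the robot and the scene stay as the last step left them, time stands still between calls to the robot, and variables do not carry over. Pictures are saved under pics/ and viewed, and the job is handed in when it is done.

Besides the shell and the picture viewer there is one more tool, called after ">>>" by a JSON object that holds its "api" and its "payload". play_rows: Moves the arm, as the interface text tells. Shift numbers are shares of 0.25 m and turn numbers shares of 2 pi rad, none past 1 either way. Its arguments: {"type":"object","properties":{"plan":{"type":"array","items":{"type":"array"}},"force":{"type":"number"}},"required":["plan"]}

```bash
mkdir -p pics; ls; python3 - <<'E'
from plant import env
import cv2,numpy as np
s=env.observe(); print({k:np.round(v,3) for k,v in s.items()})
for n in ["scene","top","wrist"]:
    d=env.get_image(n); np.savez(f"pics/{n}0.npz",**d)
    cv2.imwrite(f"pics/{n}0.png",d["color"][:,:,::-1]); print(n,d["K"].round(1).tolist(),d["cam_to_world"].round(3).tolist())
    print({k for k in d})
E
```

```text
pics
{'t': np.float64(0.0), 'joint_positions': array([-1.318,  0.435,  0.025,  1.574, -0.012,  1.134, -0.075]), 'qvel': array([ 0.   ,  0.   , -0.001,  0.002, -0.002,  0.   , -0.   ]), 'effort': array([-0.0000e+00, -6.7049e+01,  1.0250e+00, -3.1621e+01,  1.6000e-02,
        1.3000e-02,  0.0000e+00]), 'tcp_pos': array([0.218, 0.585, 0.242]), 'eef_rot': array([ 2.579e+00,  1.793e+00, -2.000e-03]), 'contact_force': array([-0.466,  0.886,  0.155]), 'moment': array([ 0.002,  0.009, -0.016]), 'gripper_width': np.float64(0.085)}
scene [[579.3, 0.0, 323.9], [0.0, 579.3, 246.4], [0.0, 0.0, 1.0]] [[0.724, -0.547, 0.42, 0.952], [0.69, 0.563, -0.456, -0.411], [0.013, 0.619, 0.785, 0.794], [0.0, 0.0, 0.0, 1.0]]
{'color', 'cam_to_world', 'range_z', 'K'}
top [[569.5, 0.0, 319.9], [0.0, 569.5, 236.4], [0.0, 0.0, 1.0]] [[-0.266, 0.941, -0.21, 0.318], [-0.964, -0.26, 0.057, 0.081], [-0.001, 0.218, 0.976, 1.063], [0.0, 0.0, 0.0, 1.0]]
{'color', 'cam_to_world', 'range_z', 'K'}
wrist [[371.6, 0.0, 324.1], [0.0, 371.6, 241.4], [0.0, 0.0, 1.0]] [[0.348, -0.895, -0.279, 0.147], [0.937, 0.332, 0.103, 0.612], [0.0, -0.297, 0.955, 0.373], [0.0, 0.0, 0.0, 1.0]]
{'color', 'cam_to_world', 'range_z', 'K'}
```

View pics/scene0.png

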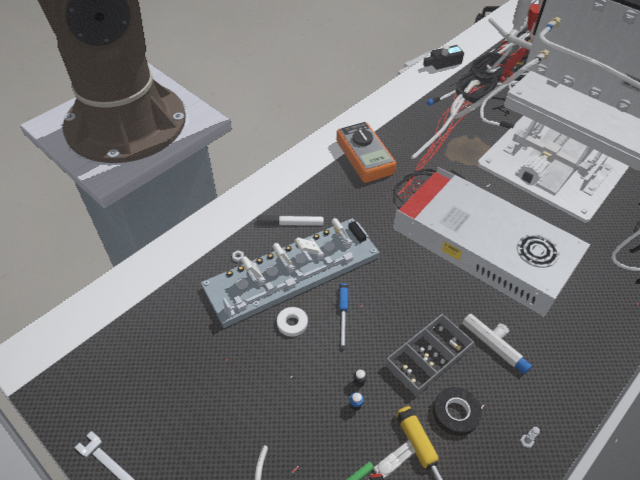

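View pics/top0.png

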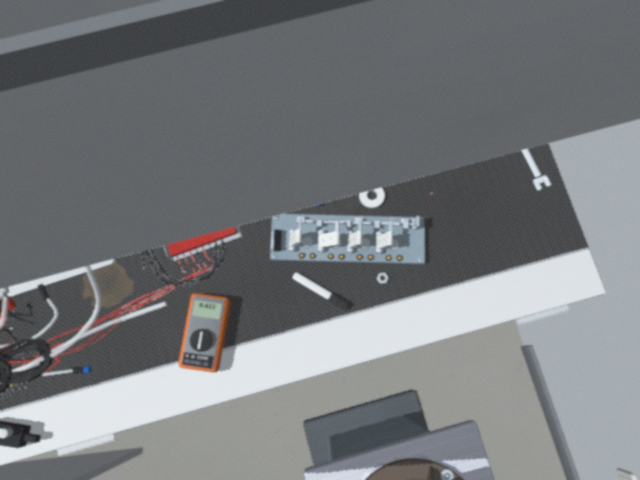

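View pics/wrist0.png

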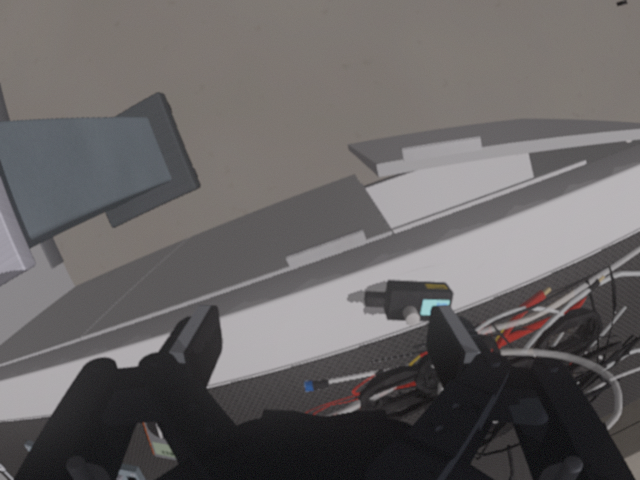

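The scene view shows the fixture at about (290,270), with the connector block at (356,231). In the top view it sits at (348,240), with the block at the left end (278,240), the marker at (322,290), the nut at (382,278) and the tape at (372,196). Next I'll measure the fixture.

```bash
cat > h.py <<'E'
import numpy as np,cv2
def load(n):
    d=np.load(f"pics/{n}.npz"); return {k:d[k] for k in d}
def cloud(d):
    K=d["K"];z=d["range_z"];v,u=np.mgrid[0:480,0:640]
    P=np.stack([(u-K[0,2])/K[0,0]*z,-(v-K[1,2])/K[1,1]*z,-z],-1)
    return P@d["cam_to_world"][:3,:3].T+d["cam_to_world"][:3,3]
def ray(d,u,v,h):
    K=d["K"];r=d["cam_to_world"][:3,:3]@np.array([(u-K[0,2])/K[0,0],-(v-K[1,2])/K[1,1],-1]);o=d["cam_to_world"][:3,3]
    return o+r*(h-o[2])/r[2]
E
python3 - <<'E'
from h import *
for n in ["scene0","top0"]:
    d=load(n);P=cloud(d);z=d["range_z"]
    print(n,"valid",(z>0).mean())
    for (u,v) in ([(290,270),(250,350),(356,231),(300,220)] if n=="scene0" else [(300,100),(300,30),(340,222),(480,200),(278,240),(100,100)]): print(u,v,P[v,u].round(3))
    m=(P[...,2]>0.010)&(P[...,2]<0.024)&(z>0)
    if n=="scene0": roi=np.zeros_like(m);roi[210:330,190:390]=1
    else: roi=np.zeros_like(m);roi[205:270,262:435]=1
    m&=roi
    cv2.imwrite(f"pics/m_{n}.png",m.astype(np.uint8)*255)
    Q=P[m][:,:2].astype(np.float32)
    nl,lab,st,ce=cv2.connectedComponentsWithStats(m.astype(np.uint8));print(st[:6].tolist())
    k=1+st[1:,4].argmax();Q=P[lab==k][:,:2].astype(np.float32)
    (c,wh,a)=cv2.minAreaRect(Q);print("rect",c,wh,a, "medz",np.median(P[lab==k][:,2]))
    print(cv2.boxPoints((c,wh,a)).round(4).tolist())
for n in ["scene0","top0"]:
    c=cv2.imread(f"pics/{n}.png")
    r=c[205:335,190:390] if n=="scene0" else c[205:272,262:435]
    f=4 if n=="scene0" else 4.5
    cv2.imwrite(f"pics/z_{n}.png",cv2.resize(r,None,fx=f,fy=f,interpolation=cv2.INTER_CUBIC))
E
```

```text
scene0 valid 0.9959830729166667
290 270 [ 0.536 -0.039  0.027]
250 350 [ 0.586 -0.175  0.003]
356 231 [0.559 0.097 0.029]
300 220 [0.462 0.056 0.014]
[[0, 0, 640, 480, 300049], [257, 215, 66, 9, 451], [201, 218, 178, 107, 5954], [356, 222, 1, 1, 1], [236, 251, 3, 3, 3], [232, 253, 3, 2, 5]]
rect (0.5279600620269775, -0.028280749917030334) (0.28913551568984985, 0.09215961396694183) 72.94898223876953 medz 0.01794957050878021
[[0.4415000081062317, -0.15299999713897705], [0.5296000242233276, -0.18000000715255737], [0.6144000291824341, 0.09640000015497208], [0.5263000130653381, 0.1234000027179718]]
top0 valid 0.715693359375
300 100 [0.318 0.081 1.063]
300 30 [0.318 0.081 1.063]
340 222 [ 0.557 -0.023  0.027]
480 200 [ 0.533 -0.298  0.004]
278 240 [0.554 0.098 0.029]
100 100 [0.318 0.081 1.063]
[[0, 0, 640, 480, 302021], [318, 205, 2, 1, 2], [365, 205, 12, 3, 23], [378, 205, 1, 1, 1], [270, 214, 154, 50, 5149], [384, 223, 1, 1, 1]]
rect (0.526638388633728, -0.02806873619556427) (0.28805825114250183, 0.08984306454658508) 73.0858154296875 medz 0.017564188226155686
[[0.44179999828338623, -0.15279999375343323], [0.5277000069618225, -0.17890000343322754], [0.6115000247955322, 0.09669999778270721], [0.525600016117096, 0.12280000001192093]]
```

View pics/z_scene0.png

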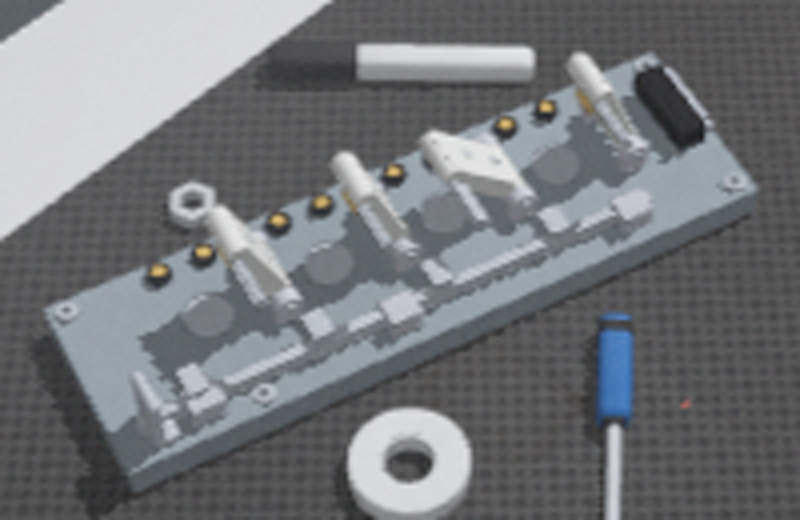

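View pics/z_top0.png

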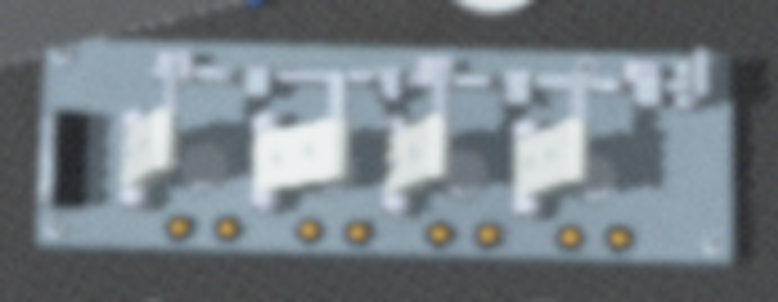

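```bash
cat >> h.py <<'E'
YAW=np.deg2rad(73.02-90)
ex=np.array([np.cos(YAW),np.sin(YAW)]);ey=np.array([-np.sin(YAW),np.cos(YAW)])
O=np.array([0.5272,-0.0282])-0.009*ex+0.004*ey
def tofix(P): return np.concatenate([np.stack([(P[...,:2]-O)@ex,(P[...,:2]-O)@ey],-1),P[...,2:]],-1)
def toworld(x,y): return O+x*ex+y*ey
E
python3 - <<'E'
from h import *
print(O,YAW)
for n in ["scene0","top0"]:
    d=load(n);F=tofix(cloud(d));F[d["range_z"]==0]=9
    print(n)
    for lo in range(-150,150,6):
        m=(abs(F[...,0])<0.008)&(F[...,1]>lo/1e3)&(F[...,1]<(lo+6)/1e3)
        q=F[m][:,2]
        if len(q): print(lo+3,"zmax %.0f med %.0f"%(q.max()*1e3,np.median(q)*1e3),end="; ")
    print()
    m=(F[...,0]>0.028)&(F[...,0]<.05)&(F[...,1]>-.15)&(F[...,1]<-.1)&(F[...,2]>0.036)&(F[...,2]<0.1)
    if m.sum(): print("tab",m.sum(),F[m].min(0),F[m].max(0),np.median(F[m],0))
    # all tall things around
    m=(F[...,2]>0.04)&(abs(F[...,0])<0.25)&(abs(F[...,1])<.25)&(F[...,2]<.5)
    nl,lab,st,ce=cv2.connectedComponentsWithStats(m.astype(np.uint8))
    for k in range(1,nl):
        if st[k,4]>5: print(k,st[k].tolist(),(F[lab==k].min(0)*1e3).round(),(F[lab==k].max(0)*1e3).round())
E
```

```text
[ 0.51976049 -0.02174603] -0.2963569069886372
scene0
-147 zmax 21 med 16; -141 zmax 21 med 18; -135 zmax 20 med 18; -129 zmax 21 med 18; -123 zmax 21 med 18; -117 zmax 21 med 18; -111 zmax 21 med 18; -105 zmax 20 med 18; -99 zmax 21 med 17; -93 zmax 22 med 19; -87 zmax 21 med 18; -81 zmax 72 med 56; -75 zmax 71 med 20; -69 zmax 61 med 55; -63 zmax 48 med 43; -57 zmax 33 med 30; -51 zmax 20 med 18; -45 zmax 20 med 18; -39 zmax 21 med 19; -33 zmax 20 med 19; -27 zmax 70 med 53; -21 zmax 71 med 67; -15 zmax 66 med 18; -9 zmax 45 med 41; -3 zmax 34 med 20; 3 zmax 19 med 18; 9 zmax 57 med 18; 15 zmax 62 med 56; 21 zmax 62 med 20; 27 zmax 53 med 51; 33 zmax 48 med 44; 39 zmax 44 med 39; 45 zmax 39 med 36; 51 zmax 32 med 31; 57 zmax 19 med 18; 63 zmax 21 med 18; 69 zmax 22 med 19; 75 zmax 21 med 19; 81 zmax 73 med 55; 87 zmax 70 med 54; 93 zmax 67 med 18; 99 zmax 20 med 18; 111 zmax 20 med 17; 117 zmax 32 med 19; 123 zmax 33 med 28; 129 zmax 33 med 30; 135 zmax 31 med 28; 147 zmax 5 med 4; 
tab 51 [ 0.0300917  -0.13467884  0.03608641] [ 0.04982487 -0.11003574  0.04931232] [ 0.04173747 -0.13
[... 1331 characters left out ...]
8; 123 zmax 33 med 29; 129 zmax 38 med 29; 135 zmax 34 med 29; 141 zmax 6 med 3; 147 zmax 7 med 3; 
tab 34 [ 0.02847619 -0.13392687  0.03669411] [ 0.04853553 -0.12910875  0.04860062] [ 0.03739348 -0.13155929  0.04466692]
1 [416, 216, 3, 11, 31] [  28. -134.   41.] [  48. -130.   49.]
2 [291, 218, 10, 28, 172] [-14.  82.  41.] [ 33. 100.  73.]
3 [323, 221, 17, 26, 252] [-14.  12.  40.] [32. 41. 65.]
4 [349, 220, 13, 27, 208] [-13. -28.  40.] [33. -7. 74.]
5 [378, 221, 14, 27, 219] [-13. -82.  40.] [ 33. -60.  74.]
6 [209, 227, 27, 16, 209] [-12. 202.  40.] [ 17. 250.  51.]
7 [236, 226, 3, 6, 6] [ 10. 197.  41.] [ 17. 200.  56.]
9 [201, 329, 11, 23, 173] [-208.  233.   40.] [-170.  250.   49.]
```

```bash
cat >> h.py <<'E'
from scipy.spatial.transform import Rotation as R
RT=R.from_matrix(np.column_stack([np.r_[ex,0],np.r_[-ey,0],[0,0,-1]]))
# target in fixture coords; tz = height of fingertip (TCP-0.011)
def move(s,x,y,tip,dtcp=0.011):
    p=np.r_[toworld(x,y),tip+dtcp]; Rc=R.from_rotvec(s["eef_rot"])
    sh=Rc.inv().apply(p-s["tcp_pos"]); rv=(Rc.inv()*RT).as_rotvec()
    return sh/0.25, rv/(2*np.pi)
def st(s):
    t=R.from_rotvec(s["eef_rot"]);a=s["tcp_pos"]
    f=tofix(a); e=(RT.inv()*t).as_rotvec(degrees=True)
    print("t %.2f"%s["t"],"fix mm",(f*1e3).round(1),"tip %.1f"%(f[2]*1e3-11),"roterr deg",e.round(2),"F",s["contact_force"].round(1),"w",round(float(s["gripper_width"]),4),"j",s["joint_positions"].round(2))
    Fw=s["contact_force"];print("F fixture:",(Fw[:2]@ex).round(1),(Fw[:2]@ey).round(1),Fw[2].round(1))
E
python3 - <<'E'
from h import *
from plant import env
s=env.observe(); st(s)
print(move(s,0,0.17,0.10))
for n in ["scene0","top0"]:
    d=load(n);P=cloud(d);P=P[(d["range_z"]>0)]
    m=(P[:,2]>0.06)&(P[:,0]>0.1)&(P[:,1]<0.75)&(P[:,1]>-.3)
    Q=P[m]
    for y in np.arange(-.3,.75,.1):
        q=Q[(Q[:,1]>=y)&(Q[:,1]<y+.1)]
        if len(q): print(n,"y%.1f"%y,"x",q[:,0].min().round(2),q[:,0].max().round(2),"zmax",q[:,2].max().round(2))
E
```

```text
t 0.15 fix mm [-466.3  492.5  241.7] tip 230.7 roterr deg [-6.000e-02 -5.000e-02 -8.659e+01] F [-0.2 -0.6 -0.5] w 0.0855 j [-1.32  0.44  0.03  1.57 -0.01  1.13 -0.08]
F fixture: 0.0 -0.7 -0.5
(array([-1.17632613,  1.93856548,  0.52449635]), array([1.59572476e-04, 1.39569739e-04, 2.40529669e-01]))
scene0 y-0.3 x 0.76 0.77 zmax 0.19
scene0 y-0.2 x 0.5 1.04 zmax 0.3
scene0 y-0.1 x 0.49 1.05 zmax 0.28
scene0 y0.0 x 0.53 1.05 zmax 0.18
scene0 y0.1 x 0.63 1.04 zmax 0.08
scene0 y0.2 x 0.62 0.96 zmax 0.07
scene0 y0.3 x 0.7 0.96 zmax 0.11
scene0 y0.4 x 0.51 0.86 zmax 0.35
scene0 y0.5 x 0.5 0.82 zmax 0.35
scene0 y0.6 x 0.48 0.53 zmax 0.22
top0 y-0.2 x 0.5 0.53 zmax 0.07
top0 y-0.1 x 0.48 0.54 zmax 0.07
top0 y0.0 x 0.34 0.58 zmax 1.02
top0 y0.1 x 0.34 0.34 zmax 1.02
top0 y0.4 x 0.51 0.57 zmax 0.14
top0 y0.5 x 0.49 0.55 zmax 0.23
```

>>> {"api": "play_rows", "payload": {"plan": [[[-0.17,0.08,0],[0,0,0.02],0],[[-0.34,0.16,0],[0,0,0.04],0],[[-0.51,0.24,0],[0,0,0.06],0],[[-0.68,0.32,0],[0,0,0.08],0],[[-0.8,0.38,0],[0,0,0.095],0]], "force": 20}}

```text
t: 0.57
tcp_pos: [0.2355, 0.3762, 0.2419]
eef_rot: [2.996, 0.946, -0.001]
contact_force: [0.7, -0.9, 0.9]
gripper_width: 0.0257
```

```bash
python3 - <<'E'
from h import *
from plant import env
s=env.observe(); st(s); print(s["tcp_pos"])
print(move(s,0,0.17,0.10))
E
```

```text
t 0.57 fix mm [-388.   297.6  241.9] tip 230.9 roterr deg [-2.000e-02 -3.000e-02 -5.202e+01] F [ 0.7 -0.9  0.9] w 0.0257 j [-1.28  0.14  0.16  2.   -0.03  1.01 -0.49]
F fixture: 0.9 -0.7 0.9
[0.2355303  0.37617401 0.24191416]
(array([0.5532468 , 1.53748404, 0.5233974 ]), array([4.56292695e-05, 8.08432756e-05, 1.44503753e-01]))
```

>>> {"api": "play_rows", "payload": {"plan": [[[0.055,0.15,0.04],[0,0,0.0195],0],[[0.11,0.3,0.08],[0,0,0.039],0],[[0.165,0.45,0.12],[0,0,0.0585],0],[[0.22,0.6,0.16],[0,0,0.078],0],[[0.275,0.75,0.2],[0,0,0.0975],0]]}}

```text
t: 0.98
tcp_pos: [0.4017, 0.264, 0.1921]
eef_rot: [-3.141, 0.0, -0.001]
contact_force: [0.6, 1.0, -0.2]
gripper_width: -0.0001
```

```bash
python3 - <<'E'
from h import *
from plant import env
s=env.observe(); st(s); print(s["tcp_pos"])
print(move(s,0,0.16,0.09))
E
```

```text
t 0.98 fix mm [-196.4  238.8  192.1] tip 181.1 roterr deg [  0.04   0.03 -16.97] F [ 0.6  1.  -0.2] w -0.0001 j [-1.01  0.26  0.38  2.01 -0.12  0.9  -0.56]
F fixture: 0.3 1.1 -0.2
[0.4016989  0.26396969 0.19214632]
(array([0.65902091, 0.53090105, 0.36461813]), array([-1.07204684e-04, -6.99751451e-05,  4.71473562e-02]))
```

>>> {"api": "play_rows", "payload": {"plan": [[[0.13,0.105,0.05],[0,0,0.0095],0],[[0.26,0.21,0.11],[0,0,0.019],0],[[0.39,0.315,0.18],[0,0,0.0285],0],[[0.52,0.42,0.25],[0,0,0.038],0],[[0.655,0.53,0.32],[0,0,0.0471],0]]}}

```text
t: 1.4
tcp_pos: [0.5537, 0.1424, 0.1178]
eef_rot: [-3.108, 0.459, 0.0]
contact_force: [1.1, 1.3, 0.5]
gripper_width: 0.0
```

```bash
python3 - <<'E'
from h import *
from plant import env
for n in ["scene","top"]:
    d=env.get_image(n); np.savez(f"pics/{n}1.npz",**d)
    cv2.imwrite(f"pics/{n}1.png",d["color"][:,:,::-1])
s=env.observe(); st(s)
print(move(s,0,0.135,0.040))
E
```

```text
t 1.50 fix mm [-12.  162.5 116.5] tip 105.5 roterr deg [-0.26  0.08  0.25] F [-0.6 -0.4  0.5] w 0.0 j [-0.66  0.51  0.46  1.87 -0.29  0.82 -0.36]
F fixture: -0.4 -0.6 0.5
(array([0.04808043, 0.10841367, 0.26245302]), array([ 0.00073154, -0.00023483, -0.0006971 ]))
```

View pics/scene1.png

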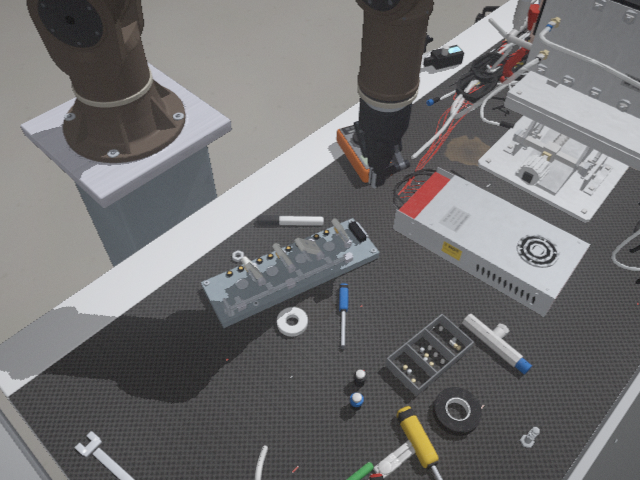

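The scene view shows the closed fingertip at (375,183), clear of everything. I'll check the tip position against the depth image.

```bash
python3 - <<'E'
from h import *
d=load("scene1");F=tofix(cloud(d));F[d["range_z"]==0]=9
m=(F[...,2]>.07)&(F[...,2]<.18)&(abs(F[...,0]+.012)<.06)&(abs(F[...,1]-.1625)<.06)
q=F[m];print(len(q),np.percentile(q,[0,1,50,100],axis=0).round(4))
for z in np.arange(.07,.18,.01):
    r=q[(q[:,2]>z)&(q[:,2]<z+.01)]
    if len(r): print(z.round(2),len(r),r.min(0).round(4),r.max(0).round(4))
E
```

```text
684 [[-0.0653  0.1496  0.1063]
 [-0.0578  0.1502  0.1115]
 [-0.0073  0.1568  0.1593]
 [ 0.0359  0.1824  0.1799]]
0.1 4 [-0.0152  0.1572  0.1063] [-0.0086  0.1639  0.1096]
0.11 57 [-0.0281  0.1556  0.11  ] [-0.001   0.1747  0.1199]
0.12 67 [-0.028   0.1551  0.12  ] [-0.0003  0.1755  0.1296]
0.13 63 [-0.0293  0.1557  0.13  ] [-0.0002  0.1726  0.1398]
0.14 37 [-0.0288  0.1541  0.1401] [-0.0014  0.1611  0.1499]
0.15 132 [-0.0502  0.1534  0.1502] [0.0191 0.1769 0.1599]
0.16 137 [-0.0576  0.1529  0.1601] [0.0268 0.1806 0.1699]
0.17 187 [-0.0653  0.1496  0.17  ] [0.0359 0.1824 0.1799]
```

>>> {"api": "play_rows", "payload": {"plan": [[[0.01,0.02,0.05],[0,0,0],0],[[0.02,0.04,0.1],[0,0,0],0],[[0.03,0.06,0.15],[0,0,0],0],[[0.04,0.08,0.2],[0,0,0],0],[[0.048,0.1,0.24],[0,0,0],0]]}}

```text
t: 1.92
tcp_pos: [0.5565, 0.1163, 0.0578]
eef_rot: [3.108, -0.454, -0.001]
contact_force: [-1.2, 0.0, 0.4]
gripper_width: -0.0001
```

```bash
python3 - <<'E'
from h import *
from plant import env
s=env.observe(); st(s)
print(move(s,0,0.135,0.038))
E
```

```text
t 1.92 fix mm [ -5.2 142.7  57.8] tip 46.8 roterr deg [-0.02 -0.04 -0.36] F [-1.2  0.   0.4] w -0.0001 j [-0.58  0.59  0.4   1.92 -0.34  0.7  -0.26]
F fixture: -1.1 -0.3 0.4
(array([0.02051025, 0.03096256, 0.0351309 ]), array([4.66014196e-05, 1.16111920e-04, 1.01155708e-03]))
```

>>> {"api": "play_rows", "payload": {"plan": [[[0.01,0.01,0.01],[0,0,0.0005],0],[[0.01,0.02,0.02],[0,0,0.0005],0],[[0.01,0.02,0.03],[0,0,0.0005],0],[[0.01,0.02,0.03],[0,0,0.0005],0],[[0.01,0.02,0.03],[0,0,0.0005],0]]}}

```text
t: 2.33
tcp_pos: [0.558, 0.1113, 0.0516]
eef_rot: [-3.107, 0.459, -0.001]
contact_force: [0.4, 0.1, 0.1]
gripper_width: -0.0003
```

```bash
cat > s.py <<'E'
from h import *
from plant import env
import sys
s=env.observe(); st(s)
a=[float(v)/1e3 for v in sys.argv[1:4]]
r=move(s,*a); print(r[0].round(4),r[1].round(4))
E
python3 s.py 0 125 37
```

```text
t 2.33 fix mm [ -2.3 138.4  51.6] tip 40.6 roterr deg [ 0.03  0.02 -0.18] F [0.4 0.1 0.1] w -0.0003 j [-0.57  0.6   0.4   1.93 -0.35  0.69 -0.25]
F fixture: 0.4 0.2 0.1
[0.0089 0.0536 0.0145] [-0.0001 -0.      0.0005]
```

>>> {"api": "play_rows", "payload": {"plan": [[[0.009,0.014,0.004],[0,0,0.0005],0],[[0.009,0.028,0.008],[0,0,0.0005],0],[[0.009,0.042,0.014],[0,0,0.0005],0],[[0.009,0.054,0.014],[0,0,0.0005],0],[[0.009,0.054,0.014],[0,0,0.0005],0]]}}

```text
t: 2.75
tcp_pos: [0.5557, 0.0961, 0.0477]
eef_rot: [3.106, -0.466, -0.001]
contact_force: [-1.0, -0.4, 0.0]
gripper_width: -0.0
```

```bash
python3 s.py 0 113 37
```

```text
t 2.75 fix mm [ -0.  123.2  47.7] tip 36.7 roterr deg [-0.03 -0.02  0.09] F [-1.  -0.4  0. ] w -0.0 j [-0.54  0.6   0.39  1.94 -0.35  0.67 -0.23]
F fixture: -0.8 -0.7 0.0
[ 0.0001  0.0409 -0.0012] [ 0.0001  0.     -0.0003]
```

>>> {"api": "play_rows", "payload": {"plan": [[[0,0.01,0],[0,0,0],0],[[0,0.02,0],[0,0,0],0],[[0,0.03,0],[0,0,0],0],[[0,0.04,0],[0,0,0],0],[[0,0.05,0],[0,0,0],0]]}}

```text
t: 3.17
tcp_pos: [0.5524, 0.085, 0.0478]
eef_rot: [-3.107, 0.464, -0.0]
contact_force: [-0.1, 0.2, -0.2]
gripper_width: -0.0001
```

```bash
python3 s.py 0 106 37
```

```text
t 3.17 fix mm [  0.  111.6  47.8] tip 36.8 roterr deg [0.   0.   0.02] F [-0.1  0.2 -0.2] w -0.0001 j [-0.53  0.59  0.39  1.95 -0.35  0.66 -0.21]
F fixture: -0.2 0.1 -0.2
[-0.      0.0226 -0.0009] [-0.     -0.     -0.0001]
```

>>> {"api": "play_rows", "payload": {"plan": [[[0,0.01,0],[0,0,0],0],[[0,0.02,0],[0,0,0],0],[[0,0.03,0],[0,0,0],0],[[0,0.04,0],[0,0,0],0],[[0,0.04,0],[0,0,0],0]]}}

```text
t: 3.58
tcp_pos: [0.5495, 0.0752, 0.0479]
eef_rot: [3.107, -0.465, 0.0]
contact_force: [0.4, 0.5, 0.9]
gripper_width: -0.0001
```

```bash
python3 s.py 0 90 35; python3 - <<'E'
from h import *
from plant import env
d=env.get_image("scene"); np.savez("pics/scene2.npz",**d)
c=d["color"][:,:,::-1]; cv2.imwrite("pics/scene2.png",cv2.resize(c[130:330,190:450],None,fx=3,fy=3,interpolation=cv2.INTER_CUBIC))
E
```

```text
t 3.58 fix mm [1.000e-01 1.014e+02 4.790e+01] tip 36.9 roterr deg [0.   0.01 0.05] F [0.4 0.5 0.9] w -0.0001 j [-0.51  0.58  0.39  1.96 -0.35  0.66 -0.2 ]
F fixture: 0.2 0.5 0.9
[-0.0006  0.0456  0.0075] [-0.     -0.     -0.0001]
```

View pics/scene2.png

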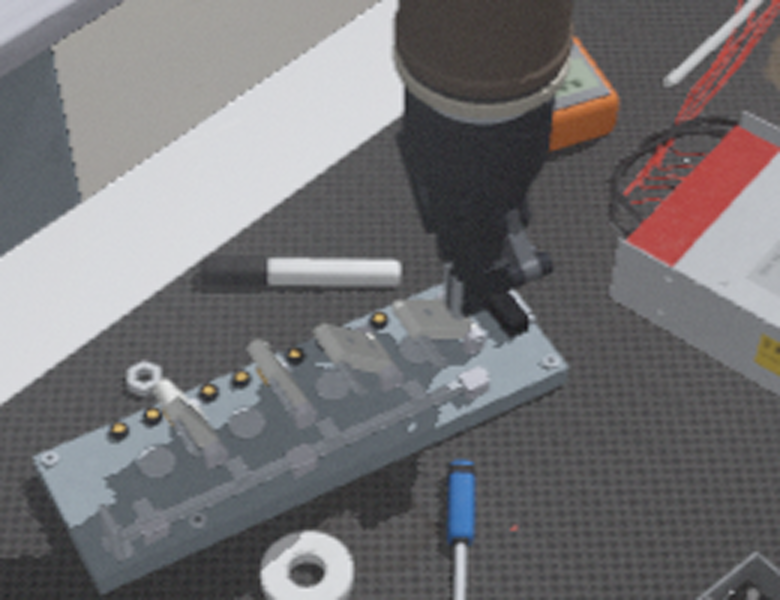

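The clamp nearest the connector block (430,320) is folding under the fingertip, and the force is low. I'll continue the stroke and lower gradually.

>>> {"api": "play_rows", "payload": {"plan": [[[0,0.01,0.0015],[0,0,0],0],[[0,0.02,0.003],[0,0,0],0],[[0,0.03,0.0045],[0,0,0],0],[[0,0.04,0.006],[0,0,0],0],[[0,0.05,0.007],[0,0,0],0]]}}

```text
t: 4.05
tcp_pos: [0.5457, 0.0632, 0.0459]
eef_rot: [3.107, -0.465, -0.0]
contact_force: [-0.7, 0.8, 0.6]
gripper_width: 0.0001
```

>>> {"api": "play_rows", "payload": {"plan": [[[0,0.01,0.001],[0,0,0],0],[[0,0.02,0.002],[0,0,0],0],[[0,0.03,0.003],[0,0,0],0],[[0,0.04,0.004],[0,0,0],0],[[0,0.04,0.004],[0,0,0],0]]}}

```text
t: 4.47
tcp_pos: [0.5427, 0.0534, 0.0449]
eef_rot: [3.106, -0.466, -0.0]
contact_force: [-0.0, 0.5, 0.2]
gripper_width: 0.0001
```

```bash
python3 s.py 0 70 33.5
```

```text
t 4.47 fix mm [-0.  78.5 44.9] tip 33.9 roterr deg [-0.03 -0.01  0.07] F [-0.   0.5  0.2] w 0.0001 j [-0.47  0.58  0.39  1.99 -0.35  0.64 -0.16]
F fixture: -0.2 0.5 0.2
[0.0002 0.0341 0.0018] [ 0.0001  0.     -0.0002]
```

>>> {"api": "play_rows", "payload": {"plan": [[[0,0.01,0],[0,0,0],0],[[0,0.02,0],[0,0,0],0],[[0,0.026,0.002],[0,0,0],0],[[0,0.026,0.004],[0,0,0],0],[[0,0.026,0.004],[0,0,0],0]]}}

```text
t: 4.88
tcp_pos: [0.5409, 0.0474, 0.0441]
eef_rot: [3.107, -0.465, -0.0]
contact_force: [0.1, -1.9, 2.8]
gripper_width: -0.0001
```

>>> {"api": "play_rows", "payload": {"plan": [[[0,0,0.002],[0,0,0],0],[[0,0,0.002],[0,0,0],0],[[0,0,0.002],[0,0,0],0],[[0,0,0.002],[0,0,0],0],[[0,0,0.002],[0,0,0],0]]}}

```text
t: 5.3
tcp_pos: [0.541, 0.0473, 0.044]
eef_rot: [3.107, -0.465, 0.0]
contact_force: [-2.8, -2.2, 9.5]
gripper_width: 0.0
```

```bash
python3 s.py 0 70 33.5
```

```text
t 5.30 fix mm [ 0.1 72.3 44. ] tip 33.0 roterr deg [-0.02  0.01  0.06] F [-2.8 -2.2  9.5] w 0.0 j [-0.46  0.58  0.38  1.99 -0.35  0.63 -0.15]
F fixture: -2.0 -2.9 9.5
[-0.0005  0.0091 -0.0021] [ 0.     -0.     -0.0002]
```

Clamp 1 is fully down: contact came at tip height 33.0 mm, which also confirms the height calibration. On to clamp 2.

>>> {"api": "play_rows", "payload": {"plan": [[[0,0.012,-0.001],[0,0,0],0],[[0,0.024,-0.002],[0,0,0],0],[[0,0.036,-0.01],[0,0,0],0],[[0,0.046,-0.018],[0,0,0],0],[[0,0.056,-0.018],[0,0,0],0]]}}

```text
t: 5.72
tcp_pos: [0.5369, 0.0342, 0.0483]
eef_rot: [3.107, -0.465, 0.0]
contact_force: [-0.1, -1.1, 0.1]
gripper_width: 0.0003
```

>>> {"api": "play_rows", "payload": {"plan": [[[0,0.012,0],[0,0,0],0],[[0,0.024,0],[0,0,0],0],[[0,0.036,0.001],[0,0,0],0],[[0,0.048,0.003],[0,0,0],0],[[0,0.06,0.005],[0,0,0],0]]}}

```text
t: 6.13
tcp_pos: [0.5328, 0.0204, 0.0468]
eef_rot: [-3.107, 0.464, -0.001]
contact_force: [-0.1, 2.1, 0.9]
gripper_width: 0.0002
```

```bash
python3 s.py 0 18 33.2
```

```text
t 6.13 fix mm [ 0.1 44.1 46.8] tip 35.8 roterr deg [0.04 0.02 0.  ] F [-0.1  2.1  0.9] w 0.0002 j [-0.41  0.56  0.38  2.02 -0.34  0.63 -0.1 ]
F fixture: -0.7 2.0 0.9
[-0.0005  0.1045  0.0104] [-0.0001 -0.0001 -0.    ]
```

>>> {"api": "play_rows", "payload": {"plan": [[[0,0.012,0.0015],[0,0,0],0],[[0,0.024,0.003],[0,0,0],0],[[0,0.036,0.0045],[0,0,0],0],[[0,0.048,0.006],[0,0,0],0],[[0,0.06,0.0075],[0,0,0],0]]}}

```text
t: 6.55
tcp_pos: [0.528, 0.0054, 0.0448]
eef_rot: [3.107, -0.465, -0.0]
contact_force: [0.4, -0.1, 1.2]
gripper_width: -0.0001
```

>>> {"api": "play_rows", "payload": {"plan": [[[0,0.012,0.001],[0,0,0],0],[[0,0.024,0.002],[0,0,0],0],[[0,0.036,0.003],[0,0,0],0],[[0,0.04,0.004],[0,0,0],0],[[0,0.042,0.004],[0,0,0],0]]}}

```text
t: 6.97
tcp_pos: [0.5253, -0.0039, 0.0441]
eef_rot: [-3.106, 0.464, -0.001]
contact_force: [-0.2, 3.2, 3.0]
gripper_width: -0.0001
```

```bash
python3 s.py 0 18 33.0
```

```text
t 6.97 fix mm [ 0.1 18.6 44.1] tip 33.1 roterr deg [0.04 0.02 0.02] F [-0.2  3.2  3. ] w -0.0001 j [-0.37  0.55  0.38  2.04 -0.34  0.61 -0.05]
F fixture: -1.1 3.0 3.0
[-0.0005  0.0026  0.0004] [-0.0001 -0.0001 -0.0001]
```

>>> {"api": "play_rows", "payload": {"plan": [[[0,0.008,0.0015],[0,0,0],0],[[0,0.02,0.0015],[0,0,0],0],[[0,0.032,-0.006],[0,0,0],0],[[0,0.044,-0.015],[0,0,0],0],[[0,0.05,-0.016],[0,0,0],0]]}}

```text
t: 7.38
tcp_pos: [0.5211, -0.017, 0.0481]
eef_rot: [3.106, -0.466, -0.0]
contact_force: [0.3, -0.2, -0.5]
gripper_width: -0.0003
```

>>> {"api": "play_rows", "payload": {"plan": [[[0,0.01,0],[0,0,0],0],[[0,0.02,0],[0,0,0],0],[[0,0.03,0],[0,0,0],0],[[0,0.04,0],[0,0,0],0],[[0,0.05,0.001],[0,0,0],0]]}}

```text
t: 7.8
tcp_pos: [0.5179, -0.0279, 0.0476]
eef_rot: [-3.107, 0.464, -0.0]
contact_force: [1.0, 2.1, 0.7]
gripper_width: -0.0002
```

```bash
python3 s.py 0 -36 33.0
```

```text
t 7.80 fix mm [ 0.  -6.5 47.6] tip 36.6 roterr deg [0.02 0.01 0.  ] F [1.  2.1 0.7] w -0.0002 j [-0.32  0.54  0.38  2.05 -0.34  0.61 -0.01]
F fixture: 0.4 2.3 0.7
[-0.      0.1181  0.0145] [-0.0001 -0.     -0.    ]
```

>>> {"api": "play_rows", "payload": {"plan": [[[0,0.012,0.0015],[0,0,0],0],[[0,0.024,0.003],[0,0,0],0],[[0,0.036,0.005],[0,0,0],0],[[0,0.048,0.0065],[0,0,0],0],[[0,0.06,0.008],[0,0,0],0]]}}

```text
t: 8.22
tcp_pos: [0.5132, -0.043, 0.0456]
eef_rot: [3.107, -0.465, -0.0]
contact_force: [0.5, 0.6, 0.3]
gripper_width: -0.0
```

>>> {"api": "play_rows", "payload": {"plan": [[[0,0.012,0.0015],[0,0,0],0],[[0,0.024,0.003],[0,0,0],0],[[0,0.036,0.0045],[0,0,0],0],[[0,0.048,0.006],[0,0,0],0],[[0,0.054,0.0063],[0,0,0],0]]}}

```text
t: 8.63
tcp_pos: [0.5095, -0.0556, 0.0441]
eef_rot: [-3.107, 0.465, -0.0]
contact_force: [0.4, 0.9, 1.8]
gripper_width: -0.0003
```

```bash
python3 s.py 0 -36 33.0
```

```text
t 8.63 fix mm [  0.1 -35.4  44.1] tip 33.1 roterr deg [0.01 0.01 0.04] F [0.4 0.9 1.8] w -0.0003 j [-0.27  0.54  0.37  2.07 -0.34  0.59  0.04]
F fixture: 0.1 1.0 1.8
[-0.0003  0.0023  0.0004] [-0.     -0.     -0.0001]
```

>>> {"api": "play_rows", "payload": {"plan": [[[0,0.008,0.002],[0,0,0],0],[[0,0.02,0.002],[0,0,0],0],[[0,0.032,-0.006],[0,0,0],0],[[0,0.044,-0.015],[0,0,0],0],[[0,0.05,-0.016],[0,0,0],0]]}}

```text
t: 9.05
tcp_pos: [0.5056, -0.0681, 0.0483]
eef_rot: [3.106, -0.466, 0.0]
contact_force: [0.0, -1.1, 0.2]
gripper_width: 0.0001
```

>>> {"api": "play_rows", "payload": {"plan": [[[0,0.01,0],[0,0,0],0],[[0,0.02,0],[0,0,0],0],[[0,0.03,0],[0,0,0],0],[[0,0.04,0],[0,0,0],0],[[0,0.05,0.001],[0,0,0],0]]}}

```text
t: 9.47
tcp_pos: [0.5022, -0.0791, 0.0478]
eef_rot: [-3.107, 0.464, -0.0]
contact_force: [1.4, 3.9, 0.9]
gripper_width: -0.0
```

```bash
python3 s.py 0 -90 33.0
```

```text
t 9.47 fix mm [ -0.1 -60.   47.8] tip 36.8 roterr deg [ 0.02 -0.    0.  ] F [1.4 3.9 0.9] w -0.0 j [-0.22  0.53  0.37  2.08 -0.33  0.59  0.08]
F fixture: 0.2 4.1 0.9
[0.0003 0.1202 0.0151] [-0.0001  0.     -0.    ]
```

>>> {"api": "play_rows", "payload": {"plan": [[[0,0.012,0.0015],[0,0,0],0],[[0,0.024,0.003],[0,0,0],0],[[0,0.036,0.005],[0,0,0],0],[[0,0.048,0.0065],[0,0,0],0],[[0,0.06,0.008],[0,0,0],0]]}}

```text
t: 9.88
tcp_pos: [0.4976, -0.0941, 0.0458]
eef_rot: [3.107, -0.465, -0.0]
contact_force: [0.7, 1.7, 0.6]
gripper_width: 0.0006
```

>>> {"api": "play_rows", "payload": {"plan": [[[0,0.012,0.0015],[0,0,0],0],[[0,0.024,0.003],[0,0,0],0],[[0,0.036,0.0045],[0,0,0],0],[[0,0.048,0.006],[0,0,0],0],[[0,0.056,0.007],[0,0,0],0]]}}

```text
t: 10.3
tcp_pos: [0.4936, -0.1073, 0.0441]
eef_rot: [-3.107, 0.465, -0.0]
contact_force: [-0.1, 2.3, 4.8]
gripper_width: 0.0002
```

```bash
python3 s.py 0 -90 33.0
```

```text
t 10.30 fix mm [ -0.1 -89.5  44.1] tip 33.1 roterr deg [0.01 0.   0.04] F [-0.1  2.3  4.8] w 0.0002 j [-0.16  0.53  0.36  2.09 -0.33  0.58  0.14]
F fixture: -0.8 2.2 4.8
[0.0002 0.0022 0.0002] [-0.     -0.     -0.0001]
```

>>> {"api": "play_rows", "payload": {"plan": [[[0,0.01,0.0015],[0,0,0],0],[[0,0.024,0.0015],[0,0,0],0],[[0,0.04,-0.03],[0,0,0],0],[[0,0.12,-0.12],[0,0,0],0],[[0,0.2,-0.2],[0,0,0],0]]}}

```text
t: 10.72
tcp_pos: [0.4782, -0.1549, 0.0946]
eef_rot: [3.107, -0.462, -0.003]
contact_force: [0.5, -0.9, 0.8]
gripper_width: 0.0001
```

>>> {"api": "play_rows", "payload": {"plan": [[[0.03,0.04,0],[0,0,0],0],[[0.09,0.08,0],[0,0,0],0],[[0.15,0.12,0],[0,0,0],0],[[0.156,0.12,0],[0,0,0],0],[[0.156,0.12,0],[0,0,0],0]]}}

```text
t: 11.13
tcp_pos: [0.5079, -0.1959, 0.0939]
eef_rot: [3.106, -0.467, 0.0]
contact_force: [-0.3, 0.4, 0.6]
gripper_width: -0.0002
```

```bash
python3 s.py 39 -165 31; python3 - <<'E'
from h import *
from plant import env
for n in ["scene","top"]:
    d=env.get_image(n); np.savez(f"pics/{n}3.npz",**d)
    c=d["color"][:,:,::-1]
    c=c[180:350,170:400] if n=="scene" else c[190:280,250:450]
    cv2.imwrite(f"pics/{n}3.png",cv2.resize(c,None,fx=3.4,fy=3.4,interpolation=cv2.INTER_CUBIC))
    F=tofix(cloud(d));F[d["range_z"]==0]=9
    m=(F[...,0]>0.028)&(F[...,0]<.05)&(F[...,1]>-.15)&(F[...,1]<-.1)&(F[...,2]>0.036)&(F[...,2]<0.055)
    if m.sum(): print("tab",m.sum(),F[m].min(0),F[m].max(0))
    for k,yh in enumerate([100,46,-8,-62]):
        for a in (10,22,34,41):
            m=(abs(F[...,0])<0.009)&(abs(F[...,1]-(yh-a)/1e3)<.004)
            if m.sum(): print(k+1,a,"z %.1f"%(np.median(F[m][:,2])*1e3),end="; ")
        print()
E
```

```text
t 11.13 fix mm [  39.5 -170.    93.9] tip 82.9 roterr deg [-0.03  0.02  0.11] F [-0.3  0.4  0.6] w -0.0002 j [-0.03  0.5   0.41  1.96 -0.29  0.74  0.25]
F fixture: -0.4 0.3 0.6
[-0.0021 -0.0202  0.2077] [ 0.0001 -0.     -0.0003]
tab 52 [ 0.02977854 -0.13479218  0.03658308] [ 0.04972618 -0.12952149  0.04986432]
1 10 z 32.8; 1 22 z 33.0; 1 34 z 32.8; 1 41 z 30.9; 
2 10 z 32.2; 2 22 z 32.7; 2 34 z 32.9; 2 41 z 30.7; 
3 10 z 32.7; 3 22 z 33.0; 3 34 z 32.7; 3 41 z 31.6; 
4 10 z 32.7; 4 22 z 32.5; 4 34 z 32.9; 4 41 z 30.9; 
tab 34 [ 0.02883434 -0.13433736  0.03780959] [ 0.04746217 -0.11044716  0.04968245]
1 10 z 32.0; 1 22 z 32.7; 1 34 z 33.2; 1 41 z 31.2; 
2 10 z 32.2; 2 22 z 32.5; 2 34 z 32.2; 2 41 z 30.7; 
3 10 z 32.5; 3 22 z 32.1; 3 34 z 31.8; 3 41 z 31.2; 
4 10 z 32.2; 4 22 z 32.2; 4 34 z 33.2; 4 41 z 31.8;
```

View pics/scene3.png

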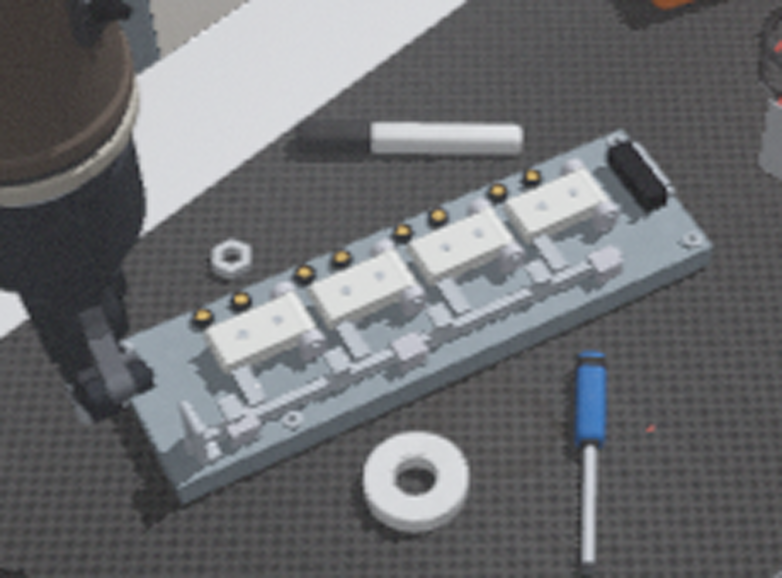

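View pics/top3.png

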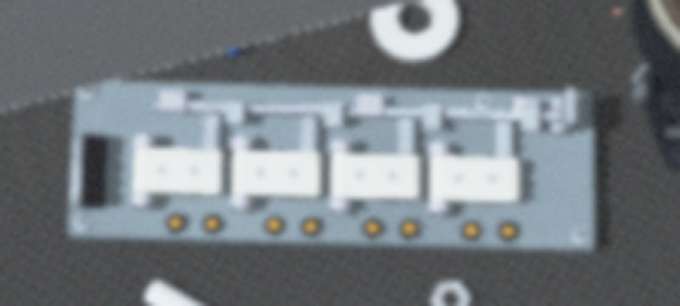

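All four clamps lie flat in both views, with top depths of about 33 mm. In the scene zoom the unlocked tab is at (190,425). I'll lower behind the tab.

>>> {"api": "play_rows", "payload": {"plan": [[[0,0,0.05],[0,0,0],0],[[0,0,0.1],[0,0,0],0],[[0,0,0.15],[0,0,0],0],[[0,0,0.2],[0,0,0],0],[[0,0,0.204],[0,0,0],0]]}}

```text
t: 11.65
tcp_pos: [0.5058, -0.1934, 0.0411]
eef_rot: [-3.106, 0.463, 0.006]
contact_force: [-1.1, -0.0, 0.5]
gripper_width: 0.0005
```

>>> {"api": "play_rows", "payload": {"plan": [[[0,-0.015,0],[0,0,0],0],[[0,-0.03,0],[0,0,0],0],[[0,-0.045,0],[0,0,0],0],[[0,-0.06,0],[0,0,0],0],[[0,-0.07,0],[0,0,0],0]]}}

```text
t: 12.07
tcp_pos: [0.5133, -0.1772, 0.0436]
eef_rot: [-3.107, 0.463, -0.001]
contact_force: [0.7, 0.9, -0.5]
gripper_width: 0.0003
```

```bash
python3 s.py 39 -132 32
```

```text
t 12.07 fix mm [  39.2 -150.6   43.6] tip 32.6 roterr deg [ 0.03  0.05 -0.02] F [ 0.7  0.9 -0.5] w 0.0003 j [-0.03  0.57  0.36  1.99 -0.33  0.63  0.26]
F fixture: 0.4 1.1 -0.5
[-0.0009 -0.0744  0.0023] [-0.0001 -0.0001  0.0001]
```

>>> {"api": "play_rows", "payload": {"plan": [[[0,-0.01,0],[0,0,0],0],[[0,-0.02,0],[0,0,0],0],[[0,-0.03,0],[0,0,0],0],[[0,-0.04,0],[0,0,0],0],[[0,-0.05,0],[0,0,0],0]]}}

```text
t: 12.48
tcp_pos: [0.5163, -0.1665, 0.0431]
eef_rot: [3.106, -0.465, 0.0]
contact_force: [-1.5, -1.6, 1.5]
gripper_width: 0.0002
```

>>> {"api": "play_rows", "payload": {"plan": [[[0,-0.006,0],[0,0,0],0],[[0,-0.012,0],[0,0,0],0],[[0,-0.016,0],[0,0,0],0],[[0,-0.016,0],[0,0,0],0],[[0,-0.016,0],[0,0,0],0]]}}

```text
t: 12.9
tcp_pos: [0.5176, -0.1621, 0.043]
eef_rot: [-3.107, 0.464, 0.0]
contact_force: [0.7, -0.8, 1.1]
gripper_width: 0.0
```

```bash
python3 s.py 39 -132 32
```

```text
t 12.90 fix mm [  38.9 -134.9   43. ] tip 32.0 roterr deg [ 0.02 -0.    0.01] F [ 0.7 -0.8  1.1] w 0.0 j [-0.06  0.57  0.37  2.   -0.34  0.63  0.23]
F fixture: 0.9 -0.6 1.1
[ 0.0005 -0.0115 -0.    ] [-0.  0. -0.]
```

Close to home now, so I'll take small steps and watch the force.

>>> {"api": "play_rows", "payload": {"plan": [[[0,-0.003,0],[0,0,0],0],[[0,-0.006,0],[0,0,0],0],[[0,-0.009,0],[0,0,0],0],[[0,-0.012,0],[0,0,0],0],[[0,-0.012,0],[0,0,0],0]]}}

```text
t: 13.32
tcp_pos: [0.518, -0.1605, 0.043]
eef_rot: [3.106, -0.466, -0.0]
contact_force: [-1.0, -6.4, 0.0]
gripper_width: 0.0004
```

```bash
python3 s.py 39 -132 32; python3 - <<'E'
from h import *
from plant import env
d=env.get_image("scene"); np.savez("pics/scene4.npz",**d)
c=d["color"][:,:,::-1][180:350,170:400]
cv2.imwrite("pics/scene4.png",cv2.resize(c,None,fx=3.4,fy=3.4,interpolation=cv2.INTER_CUBIC))
E
```

```text
t 13.32 fix mm [  38.9 -133.2   43. ] tip 32.0 roterr deg [-0.07  0.01  0.08] F [-1.  -6.4  0. ] w 0.0004 j [-0.06  0.57  0.37  2.   -0.34  0.63  0.23]
F fixture: 0.9 -6.4 0.0
[ 0.0006 -0.0049  0.0001] [ 0.0002 -0.     -0.0002]
```

View pics/scene4.png

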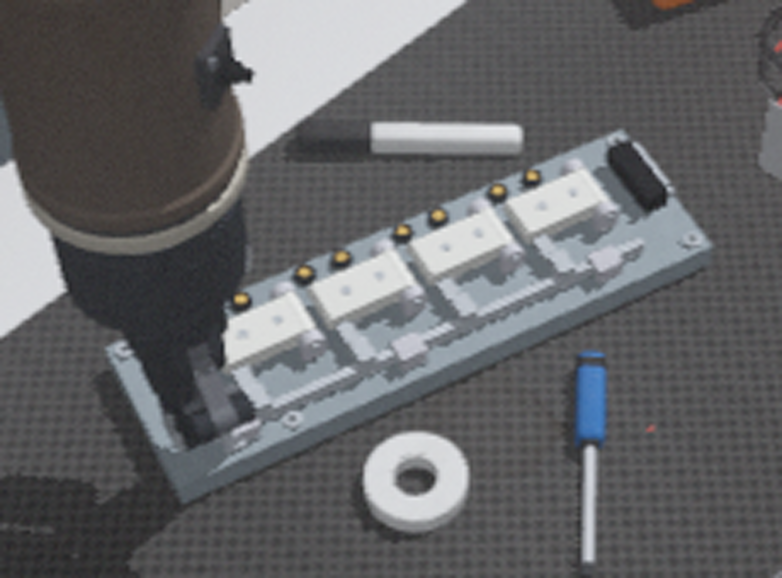

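>>> {"api": "play_rows", "payload": {"plan": [[[0,-0.003,0],[0,0,0],0],[[0,-0.006,0],[0,0,0],0],[[0,-0.006,0],[0,0,0],0],[[0,-0.006,0],[0,0,0],0],[[0,-0.006,0],[0,0,0],0]]}}

```text
t: 13.78
tcp_pos: [0.518, -0.1604, 0.0431]
eef_rot: [3.104, -0.468, -0.0]
contact_force: [-1.0, -9.5, -0.2]
gripper_width: -0.0
```

```bash
python3 s.py 39 -132 32
```

```text
t 13.78 fix mm [  38.8 -133.1   43.1] tip 32.1 roterr deg [-0.14  0.01  0.15] F [-1.  -9.5 -0.2] w -0.0 j [-0.07  0.57  0.37  2.   -0.34  0.63  0.23]
F fixture: 1.8 -9.4 -0.2
[ 0.0007 -0.0046  0.0002] [ 0.0004 -0.     -0.0004]
```

It's at a hard stop: 9.5 N with no further motion. I'll back off, lift and check.

>>> {"api": "play_rows", "payload": {"plan": [[[0,0.03,0],[0,0,0],0],[[0,0.08,0],[0,0,0],0],[[0,0.14,0],[0,0,0],0],[[0,0.18,-0.05],[0,0,0],0],[[0,0.22,-0.15],[0,0,0],0]]}}

```text
t: 14.2
tcp_pos: [0.5004, -0.211, 0.0788]
eef_rot: [-3.106, 0.465, 0.008]
contact_force: [-0.1, -0.7, 0.4]
gripper_width: -0.0002
```

>>> {"api": "play_rows", "payload": {"plan": [[[0,0.05,-0.12],[0,0,0],0],[[0,0.1,-0.24],[0,0,0],0],[[0,0.1,-0.3],[0,0,0],0],[[0,0.1,-0.3],[0,0,0],0],[[0,0.1,-0.3],[0,0,0],0]]}}

```text
t: 14.62
tcp_pos: [0.4956, -0.2349, 0.1562]
eef_rot: [-3.107, 0.465, -0.003]
contact_force: [0.1, 0.5, 0.0]
gripper_width: -0.0
```

```bash
python3 s.py 39 -132 32;  python3 - <<'E'
from h import *
from plant import env
for n in ["scene","top"]:
    d=env.get_image(n); np.savez(f"pics/{n}5.npz",**d)
    c=d["color"][:,:,::-1]
    c=c[180:350,170:400] if n=="scene" else c[190:280,250:450]
    cv2.imwrite(f"pics/{n}5.png",cv2.resize(c,None,fx=3.4,fy=3.4,interpolation=cv2.INTER_CUBIC))
    for nn,dd in [("before",load(n+"3")),("after",d)]:
        F=tofix(cloud(dd));F[dd["range_z"]==0]=9
        m=(F[...,0]>0.028)&(F[...,0]<.05)&(F[...,1]>-.15)&(F[...,1]<-.1)&(F[...,2]>0.039)&(F[...,2]<0.055)
        print(n,nn,"tab",m.sum(),np.percentile(F[m][:,1],[5,50,95]).round(4))
    for k,yh in enumerate([100,46,-8,-62]):
        for a in (10,22,34,41):
            m=(abs(F[...,0])<0.009)&(abs(F[...,1]-(yh-a)/1e3)<.004)
            if m.sum(): print(k+1,a,"z %.1f"%(np.median(F[m][:,2])*1e3),end="; ")
        print()
E
```

```text
t 14.62 fix mm [  39.2 -210.9  156.2] tip 145.2 roterr deg [0.04 0.1  0.04] F [0.1 0.5 0. ] w -0.0 j [ 0.01  0.42  0.45  1.9  -0.23  0.88  0.28]
F fixture: -0.0 0.5 0.0
[-0.0018 -0.3154  0.4531] [-0.0001 -0.0003 -0.0001]
scene before tab 48 [-0.1345 -0.1326 -0.13  ]
scene after tab 46 [-0.1217 -0.1196 -0.1171]
1 10 z 32.6; 1 22 z 32.9; 1 34 z 32.5; 1 41 z 31.0; 
2 10 z 32.9; 2 22 z 32.7; 2 34 z 33.0; 2 41 z 30.4; 
3 10 z 32.8; 3 22 z 32.7; 3 34 z 32.5; 3 41 z 31.2; 
4 10 z 32.6; 4 22 z 32.7; 4 34 z 32.7; 4 41 z 31.4; 
top before tab 31 [-0.1336 -0.1312 -0.1293]
top after tab 32 [-0.1208 -0.1186 -0.117 ]
1 10 z 33.1; 1 22 z 32.2; 1 34 z 32.1; 1 41 z 31.1; 
2 10 z 32.3; 2 22 z 32.7; 2 34 z 32.0; 2 41 z 31.3; 
3 10 z 32.3; 3 22 z 32.8; 3 34 z 32.3; 3 41 z 30.7; 
4 10 z 33.2; 4 22 z 33.2; 4 34 z 32.8; 4 41 z 31.6;
```

View pics/scene5.png

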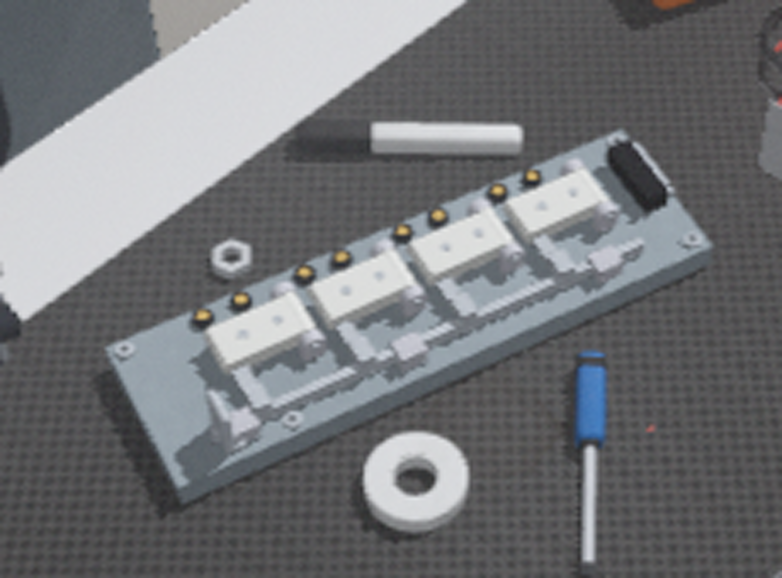

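View pics/top5.png

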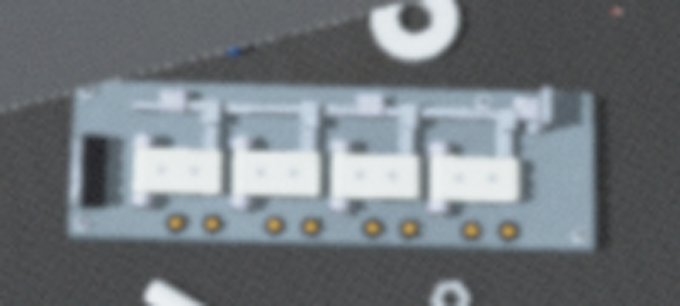

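All four clamps remain flat. The lock tab moved only about 12.8 mm in both views, where 16 mm is expected, although its absolute position looks right. I'll check for bias using the clamp noses.

```bash
python3 - <<'E'
from h import *
for n in ["scene5","top5","scene3","top3"]:
    d=load(n);F=tofix(cloud(d));F[d["range_z"]==0]=9
    out=[]
    for yh in [100,46,-8,-62]:
        m=(abs(F[...,0])<0.008)&(F[...,2]>.0275)&(F[...,2]<.04)&(F[...,1]<(yh-15)/1e3)&(F[...,1]>(yh-49)/1e3)
        q=np.sort(F[m][:,1]); out.append((np.percentile(q,3)*1e3-(yh-44)).round(1))
    print(n,"nose y bias mm",out)
    m=(F[...,0]>0.03)&(F[...,0]<.047)&(F[...,1]>-.15)&(F[...,1]<-.1)&(F[...,2]>0.042)&(F[...,2]<0.055)
    print("tab p3",np.percentile(F[m][:,1],[3,97])*1e3)
    # bar profile: max z along y for x in 30..48
    for lo in range(-146,-90,4):
        m=(F[...,0]>.027)&(F[...,0]<.05)&(F[...,1]>lo/1e3)&(F[...,1]<lo/1e3+.004)
        if m.sum(): print(lo+2,(np.percentile(F[m][:,2],85)*1e3).round(0),end=" ")
    print()
E
```

```text
scene5 nose y bias mm [np.float64(-0.1), np.float64(0.3), np.float64(-0.1), np.float64(-0.0)]
tab p3 [-121.70917213 -116.67408099]
-144 20.0 -140 19.0 -136 19.0 -132 19.0 -128 19.0 -124 24.0 -120 46.0 -116 45.0 -112 29.0 -108 30.0 -104 31.0 -100 33.0 -96 33.0 -92 27.0 
top5 nose y bias mm [np.float64(-0.3), np.float64(1.3), np.float64(-0.1), np.float64(0.2)]
tab p3 [-120.82648134 -116.80687153]
-144 19.0 -140 21.0 -136 20.0 -132 18.0 -128 18.0 -124 20.0 -120 47.0 -116 43.0 -112 29.0 -108 29.0 -104 29.0 -100 33.0 -96 32.0 -92 26.0 
scene3 nose y bias mm [np.float64(-0.7), np.float64(0.2), np.float64(-0.1), np.float64(-0.0)]
tab p3 [-134.58880119 -129.75299413]
-144 523.0 -140 522.0 -136 524.0 -132 524.0 -128 525.0 -124 524.0 -120 524.0 -116 482.0 -112 33.0 -108 33.0 -104 28.0 -100 27.0 -96 27.0 -92 25.0 
top3 nose y bias mm [np.float64(0.9), np.float64(-0.3), np.float64(-0.1), np.float64(0.3)]
tab p3 [-133.65658058 -129.30115503]
-144 19.0 -140 20.0 -136 23.0 -132 245.0 -128 327.0 -124 276.0 -120 25.0 -116 32.0 -112 34.0 -108 33.0 -104 29.0 -100 27.0 -96 27.0 -92 25.0
```

The noses show no bias, so the bar started about 2–3 mm along and its face is now at about −121.3 mm (home is −121). I'll push once more, with the tip above all the other fixture parts, to confirm the stop.

>>> {"api": "play_rows", "payload": {"plan": [[[0,-0.04,0.1],[0,0,0],0],[[0,-0.1,0.2],[0,0,0],0],[[0,-0.18,0.3],[0,0,0],0],[[0,-0.2,0.4],[0,0,0],0],[[0,-0.2,0.436],[0,0,0],0]]}}

```text
t: 15.13
tcp_pos: [0.508, -0.1833, 0.0423]
eef_rot: [-3.106, 0.459, 0.01]
contact_force: [-0.2, 0.1, 0.6]
gripper_width: 0.0002
```

>>> {"api": "play_rows", "payload": {"plan": [[[0,-0.02,0],[0,0,0],0],[[0,-0.04,0],[0,0,0],0],[[0,-0.06,0],[0,0,0],0],[[0,-0.06,0],[0,0,0],0],[[0,-0.06,0],[0,0,0],0]]}}

```text
t: 15.55
tcp_pos: [0.5152, -0.1724, 0.0477]
eef_rot: [3.107, -0.464, 0.003]
contact_force: [0.1, -0.7, 0.1]
gripper_width: 0.0001
```

```bash
python3 s.py 39 -135 36
```

```text
t 15.55 fix mm [  39.7 -145.4   47.7] tip 36.7 roterr deg [0.02 0.11 0.  ] F [ 0.1 -0.7  0.1] w 0.0001 j [-0.04  0.57  0.37  1.99 -0.33  0.64  0.25]
F fixture: 0.3 -0.7 0.1
[-0.0027 -0.0417  0.0027] [-0.     -0.0003 -0.    ]
```

>>> {"api": "play_rows", "payload": {"plan": [[[0,-0.011,0],[0,0,0],0],[[0,-0.022,0],[0,0,0],0],[[0,-0.033,0],[0,0,0],0],[[0,-0.044,0],[0,0,0],0],[[0,-0.05,0],[0,0,0],0]]}}

```text
t: 15.97
tcp_pos: [0.5181, -0.1605, 0.0466]
eef_rot: [3.107, -0.464, 0.0]
contact_force: [-1.8, -4.1, 0.8]
gripper_width: 0.0001
```

>>> {"api": "play_rows", "payload": {"plan": [[[0,-0.004,0],[0,0,0],0],[[0,-0.008,0],[0,0,0],0],[[0,-0.01,0],[0,0,0],0],[[0,-0.01,0],[0,0,0],0],[[0,-0.01,0],[0,0,0],0]]}}

```text
t: 16.38
tcp_pos: [0.5181, -0.1605, 0.0467]
eef_rot: [3.104, -0.468, -0.0]
contact_force: [-3.7, -7.2, 3.7]
gripper_width: 0.0002
```

```bash
python3 s.py 39 -135 36
```

```text
t 16.38 fix mm [  38.9 -133.2   46.7] tip 35.7 roterr deg [-0.15  0.02  0.15] F [-3.7 -7.2  3.7] w 0.0002 j [-0.07  0.57  0.37  1.99 -0.33  0.64  0.22]
F fixture: -1.4 -8.0 3.7
[ 0.0003  0.0073 -0.0014] [ 0.0004 -0.0001 -0.0004]
```

The bar stopped at the same place (−133.2 against −133.1 mm) with only the tab in contact, so it is fully home. Retreating now.

>>> {"api": "play_rows", "payload": {"plan": [[[0,0.03,0],[0,0,0],0],[[0,0.08,0],[0,0,0],0],[[0,0.14,0],[0,0,0],0],[[0,0.18,-0.05],[0,0,0],0],[[0,0.22,-0.15],[0,0,0],0]]}}

```text
t: 16.8
tcp_pos: [0.5004, -0.2113, 0.0823]
eef_rot: [-3.106, 0.466, 0.008]
contact_force: [0.7, 0.6, -0.3]
gripper_width: 0.0004
```

>>> {"api": "play_rows", "payload": {"plan": [[[0,0.05,-0.12],[0,0,0],0],[[0,0.1,-0.24],[0,0,0],0],[[0,0.1,-0.3],[0,0,0],0],[[0,0.1,-0.3],[0,0,0],0],[[0,0.1,-0.3],[0,0,0],0]]}}

```text
t: 17.22
tcp_pos: [0.4956, -0.2352, 0.1597]
eef_rot: [-3.107, 0.465, -0.003]
contact_force: [0.0, 1.9, -0.4]
gripper_width: -0.0
```

```bash
python3 - <<'E'
from h import *
from plant import env
s=env.observe(); st(s)
d=env.get_image("scene"); c=d["color"][:,:,::-1]
cv2.imwrite("pics/scene6.png",c)
F=tofix(cloud(d));F[d["range_z"]==0]=9
m=(F[...,0]>0.03)&(F[...,0]<.047)&(F[...,1]>-.15)&(F[...,1]<-.1)&(F[...,2]>0.042)&(F[...,2]<0.055)
print("tab",np.percentile(F[m][:,1],[3,97])*1e3)
for yh in [100,46,-8,-62]:
    m=(abs(F[...,0])<0.009)&(abs(F[...,1]-(yh-34)/1e3)<.004); print("z %.1f"%(np.median(F[m][:,2])*1e3))
E
```

```text
t 17.22 fix mm [  39.2 -211.2  159.7] tip 148.7 roterr deg [0.03 0.11 0.05] F [ 0.   1.9 -0.4] w -0.0 j [ 0.01  0.42  0.45  1.89 -0.23  0.88  0.28]
F fixture: -0.5 1.8 -0.4
tab [-121.66992711 -116.85434496]
z 32.7
z 33.1
z 32.9
z 33.3
```

View pics/scene6.png

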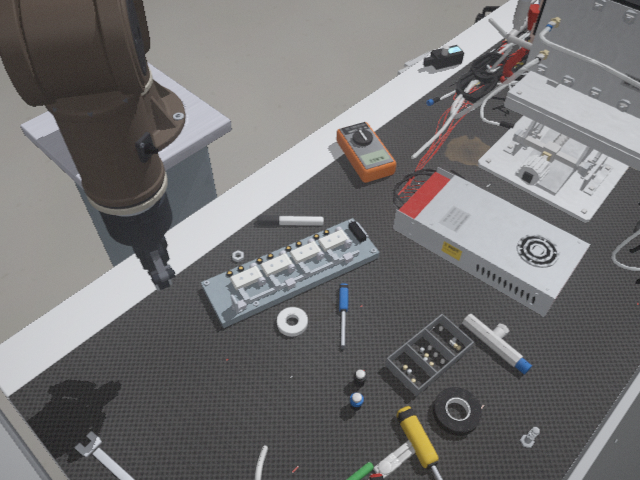

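The gripper is clear at (160,270). The clamps are down at (245–335, 240–280), and the marker, nut, tape, screwdriver and multimeter are where they were at the start.

```bash
python3 - <<'E'
from plant import env
print(env.hand_in())
E
```

```text
the job is handed in; nothing more can be done
None
```

The job is done and handed in at about 17 s, well under the 46 s limit. I made one low stroke with the closed fingertip from the connector-block end, which folded clamps 1 to 4 down in order. I then pushed the lock tab towards the connector block until it stopped.

- **Clamps:** all four tops measure 32.7–33.3 mm in the last picture (33 mm is fully down). The highest force seen during the stroke was about 10 N.
- **Lock bar:** it stopped twice at the same place, within 0.1 mm, under 8–9.5 N. The tab face is at about −121.7 mm in the last scene view (−120.8 mm in the earlier top view), where home is −121 mm.
- **One disagreement:** the cameras saw only about 12.8 mm of bar travel instead of 16 mm. The tab face was already at about −134.5 mm before I touched it, not the stated −137 mm. The final position and the repeated hard stop both fit fully home.
- **Surroundings:** the things lying around look unmoved. The cells are hidden under the closed clamps, so I could not see them at the end, but the clamps lie flat.

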